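# Fit the finisher's cup, load it and post the job

### The arm

A 6-joint arm with a two-finger parallel gripper is mounted at the origin on the work surface. World frame = base frame: x ahead of the robot, y to its left, z up, the work surface at z = 0. Lengths are in m, angles in rad, forces in N, time in s.
With the tool pointing down it reaches from about 0.3 to 0.825 m from the base axis. Payload 5.4 kg.
Tool frame: the origin (TCP) lies between the finger pads; the fingertips stand 22 mm ahead of it and the grasp point (between the pads) lies 3 mm ahead of it (bot.tcp_to_tips is the z of the fingertips in the tool frame, in m); z points along the fingers, y is the line along which they close (so a half turn about z gives the same grasp; the last joint's range is limited). The gripper opens to 92 mm and grips with 3 to 60 N. Pads are 20 mm wide; open, the fingers measure 128 mm over their backs; the gripper's body (75 mm by 189 mm) begins 69 mm behind the grasp point.
Start: joints at [0.899, 0.158, 1.597, -0, 1.386, -0.21], TCP at [0.256, 0.515, 0.237] pointing down, gripper open.
Joint ranges: [-2.91, 2.91], [-0.94, 2.29], [0.18, 2.7], [-1.29, 4.43], [0.17, 2.64], [-3, 3]. Speed limits (rad/s): [2.57, 2.57, 3.14, 3.14, 3.14, 3.14].

### API

Orientations are given as [roll, pitch, yaw] about the fixed x, y, z axes, in that order (R = Rz(yaw) Ry(pitch) Rx(roll)).
In Python, from station import bot, imaging gives the robot as it stands. The module is installed in compiled form; this text tells all that it offers.
- The arm moves only by the shell command python3 -m pendant 'ROWS' [FORCE]. ROWS is JSON, a list of rows, each a list of 7 numbers: the shift along the tool's x, y, z each as a share of 3 cm, from -1 to 1, then the turn, a rotation vector about the tool's x, y, z each as a share of 4 degrees, from -1 to 1, then the opening, from -1 (shut) to 1 (fully open). A call has 1 to 20 rows; each row shifts and turns the commanded pose from where the row before left it, along the tool's axes as they then stand; what a row does not reach is not made up. A row lasts 1/10 s, in which the tool goes at most 50 mm and 8.59 degrees, less where a joint would pass 70% of its speed; a pose out of reach is approached as far as the arm can. A call with a number of a shift or a turn outside -1 to 1 is refused whole. A call with a gripper value outside its range is refused whole. The fingers move at their own pace and stop on an object; FORCE is the grip in N (left out, the last holds). Time passes only in rows, so rows that do not move let the fingers close. It gives the time, the measured TCP pose, the force, the opening and the grip force at its end, in the units of the state.
- bot.sense(): the state, without advancing time (a new reading comes with each control period).
- imaging.camera(name): name is "scene" or "side" or "wrist"; returns a dict with "frame" (420x560x3 uint8, red, green, blue), "z_map" (420x560 float32, m along the optical axis (not along the pixel's ray), 0 where there is no reading), "fx", "fy", "cx", "cy" (pixels), "R" (3x3) and "t" (3): a world point X has camera coordinates R X + t. Camera axes: x right, y down, z forward; pixel columns grow to the right and rows downward; lengths in m; the calibration is good to about 2 mm. A picture is of the moment at which its call begins.
- bot.close_job(): hands the job in; it is judged then, once.
The state is a dict: "t": time; "qpos": joint angles; "dq": joint speeds; "joint_efforts": joint torques, N m; "eef_pos": TCP position; "orientation": TCP orientation; "wrist_force": force on the tool from outside, world axes, zero at the start; "moment": the same for the moment, N m; "grip_width": finger opening in m; "grasp_force": force on a finger pad.
Only numpy, scipy, OpenCV 4.12 (cv2) and the standard library are available. Lean on these libraries where they do the work, as an engineer would, in place of code of your own. Each camera call takes 0.05 s, during which the arm holds its last target. There are 200 camera calls.

### The job

Only one of the three white cups nests fully home in the finisher's collar, over the boss inside it: find it by trying them gently, without forcing any, and leave the other two standing upright on the bench. Then load every brass blank on the bench into the nested cup. Last of all hook the yellow job marker onto the rail at the blue band and slide it along to the red band, where it is left hanging; do not disturb the bottle, jar and brush.

Things in the scene. Friction and masses are not known exactly. Their poses are not given: they have to be found in the camera images.
- finisher_a: the finisher: heavy (3.5 kg) blue unit 130 x 130 x 30 mm with a steel collar on top (outside 84 mm, rim at 55 mm, floor at 30 mm) and inside it a black round boss 14 mm tall. Only one of finisher_a, _b, _c is present (others read None), alike outside; its bore and boss suit one cup with 1 mm of play, which one is not told. Origin: under the collar, at bench height; z up
- finisher_b: the finisher: heavy (3.5 kg) blue unit 130 x 130 x 30 mm with a steel collar on top (outside 84 mm, rim at 55 mm, floor at 30 mm) and inside it a black round boss 14 mm tall. Only one of finisher_a, _b, _c is present (others read None), alike outside; its bore and boss suit one cup with 1 mm of play, which one is not told. Origin: under the collar, at bench height; z up
- finisher_c: the finisher: heavy (3.5 kg) blue unit 130 x 130 x 30 mm with a steel collar on top (outside 84 mm, rim at 55 mm, floor at 30 mm) and inside it a black round boss 14 mm tall. Only one of finisher_a, _b, _c is present (others read None), alike outside; its bore and boss suit one cup with 1 mm of play, which one is not told. Origin: under the collar, at bench height; z up
- cup_small: the narrowest of three loose white open cups: outer diameter 46 mm, 65 mm tall, wall 4 mm, foot tapering in to 41 mm over the lowest 8 mm, inner floor at 18 mm, hollow foot below that fits over the boss; 100 g. Fully home, its origin is 30 mm above the bench and its rim 95 mm; too wide, it stops at 48 to 55 mm; too narrow, it rests on the boss at about 42 mm. Origin: centre of the underside; z up
- cup_medium: the middle of three loose white open cups: outer diameter 52 mm, 65 mm tall, wall 4 mm, foot tapering in to 47 mm over the lowest 8 mm, inner floor at 18 mm, hollow foot below that fits over the boss; 100 g. Fully home, its origin is 30 mm above the bench and its rim 95 mm; too wide, it stops at 48 to 55 mm; too narrow, it rests on the boss at about 42 mm. Origin: centre of the underside; z up
- cup_large: the widest of three loose white open cups: outer diameter 58 mm, 65 mm tall, wall 4 mm, foot tapering in to 53 mm over the lowest 8 mm, inner floor at 18 mm, hollow foot below that fits over the boss; 100 g. Fully home, its origin is 30 mm above the bench and its rim 95 mm; too wide, it stops at 48 to 55 mm; too narrow, it rests on the boss at about 42 mm. Origin: centre of the underside; z up
- blank1: a round brass seal blank, 22 mm diameter, 9 mm thick, lying flat on the bench, about 29 g, loose; three to five of them are present (the others read None). Origin: centre of the underside
- blank2: a round brass seal blank, 22 mm diameter, 9 mm thick, lying flat on the bench, about 29 g, loose; three to five of them are present (the others read None). Origin: centre of the underside
- blank3: a round brass seal blank, 22 mm diameter, 9 mm thick, lying flat on the bench, about 29 g, loose; three to five of them are present (the others read None). Origin: centre of the underside
- blank4: a round brass seal blank, 22 mm diameter, 9 mm thick, lying flat on the bench, about 29 g, loose; three to five of them are present (the others read None). Origin: centre of the underside
- blank5: a round brass seal blank, 22 mm diameter, 9 mm thick, lying flat on the bench, about 29 g, loose; three to five of them are present (the others read None). Origin: centre of the underside
- rail: the status rail: fixed horizontal steel bar, 10 mm diameter, 280 mm long, along this body's y axis, its axis 165 mm above the bench (top at 170 mm), between two dark wooden posts (12 mm square, 170 mm tall, centred 146 mm to either side). Origin: on the bench under the bar's middle; z up, x across the rail, roughly away from the robot
- blue_mark: blue painted band, 26 mm wide, around the rail. Origin: on the bar's axis at the middle of the band; y along the rail. Either mark may be on either side
- red_mark: red painted band, 26 mm wide, around the rail. Origin: on the bar's axis at the middle of the band; y along the rail
- marker: job marker: rigid hanger, standing, 128 mm tall, 160 g. Yellow block 34 (x) x 60 (y) x 36 mm; above it a hook 20 mm wide in y, open to +x: neck at x -17..-11 mm, roof-shaped bridge on top (apex inside z 89 mm, sloping 30 deg to 83 mm), lip at x 11..17 mm down to z 64 mm (22 mm gap neck to lip, 28 mm lip to block). On top a black grip 14 x 14 mm, z 95..128 mm. Origin: centre of the underside; z up
- marker_hook (a point): the point of the job marker, 83 mm above its origin, where the bar's axis lies once it hangs (then 165 mm above the bench); axes as marker, whose +x starts roughly away from the robot. The bar has to enter from the open side, between lip and block, before the marker is lowered onto it
- bottle: bystander: amber glass bottle, 52 mm diameter, 110 mm tall, loose; origin at the centre of its underside
- jar: bystander: glass jar, 64 mm diameter, 70 mm tall, loose; origin at the centre of its underside
- brush: bystander: hand brush, 170 mm long, lying along its x axis, loose; origin under its middle
Mind the look-alikes: they are no part of the job. Leave any turquoise look-alike of the marker alone.

How it is judged:
By the outcome, as a careful person would: the job done as asked, in the order asked, and still so for the second after the job is handed in, with the robot touching nothing.
Of finisher_a, finisher_b, finisher_c only 1 to 1 are there at a start; the rules pass over those that are not, and their reading is None.
Of blank1, blank2, blank3, blank4, blank5 only 3 to 5 are there at a start; the rules pass over those that are not, and their reading is None.
At some moment in a run one of blank1, blank2, blank3, blank4, blank5 may be knocked a few centimetres aside while the robot is not near it.
It also fails if it takes over 210 s, if anything falls off the work surface, if the arm or the gripper's body presses on something with over 40 N, if the wrist force passes 120 N, or if a joint passes its speed limit or range.

## Working session

There is one attempt and no reset: what is moved stays moved. The work goes in short steps, Python scripts to look and compute and a shell command to move; the robot and the scene stay as the last step left them, time stands still between calls to the robot, and variables do not carry over. Pictures are saved under pics/ and viewed, at most 14 in all, crops included, and the job is handed in when it is done.

```bash
mkdir -p pics; cat > h.py <<'E'
import numpy as np, cv2
from station import bot, imaging
def cam(n,save=None):
    c=imaging.camera(n)
    if save: cv2.imwrite('pics/'+save,c['frame'][:,:,::-1])
    return c
def world(c):
    z=c['z_map'];v,u=np.indices(z.shape)
    P=np.stack([(u-c['cx'])/c['fx']*z,(v-c['cy'])/c['fy']*z,z],-1)
    W=(P-c['t'])@c['R']
    W[z==0]=np.nan
    return W
E
python3 - <<'E'
from h import *
a=cam('scene');b=cam('side')
np.savez('s0.npz',**{k+n:c[k] for n,c in(('A',a),('B',b)) for k in c})
im=np.vstack([a['frame'],b['frame']])[:,:,::-1]
cv2.imwrite('pics/a.png',a['frame'][:,:,::-1]);cv2.imwrite('pics/b.png',b['frame'][:,:,::-1])
for c in(a,b): print(c['fx'],-c['R'].T@c['t'],c['R'][2])
print(bot.sense())
E
```

```text
442.1624443182794 [ 1.35899339 -0.6518727   0.79769666] [-0.64560308  0.54684999 -0.53305887]
417.87178767495936 [-0.00197586 -0.52788472  0.64626091] [ 0.57306146  0.59490001 -0.56364398]
{'t': 0.1, 'qpos': array([ 8.98895131e-01,  1.58989118e-01,  1.59807892e+00, -1.28878048e-06,
        1.38619440e+00, -2.10097117e-01]), 'dq': array([ 0.0002251 , -0.00269128, -0.0017229 , -0.00199469,  0.00196423,
       -0.00040895]), 'joint_efforts': array([-2.81450011e-04, -3.86501420e+01, -3.22958136e+01,  7.02943210e-02,
        3.39135190e-02, -5.78356503e-05]), 'eef_pos': array([0.25588757, 0.5143457 , 0.23572932]), 'orientation': array([-3.13995932e+00, -3.47003012e-04,  2.67978853e+00]), 'wrist_force': array([ 1.00961308,  0.13679236, -0.83068991]), 'moment': array([0.00702278, 0.01810793, 0.00377989]), 'grasp_force': 0.0, 'grip_width': 0.09129981915869555}
```

View pics/a.png

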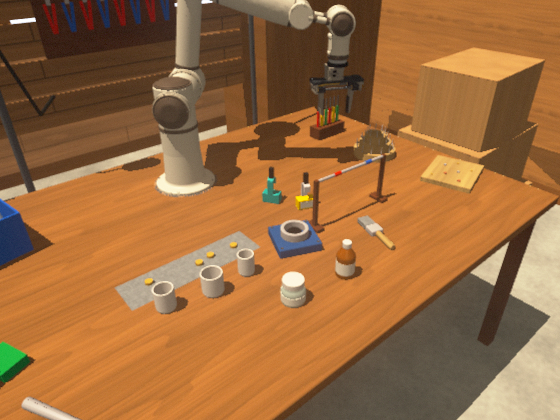

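View pics/b.png

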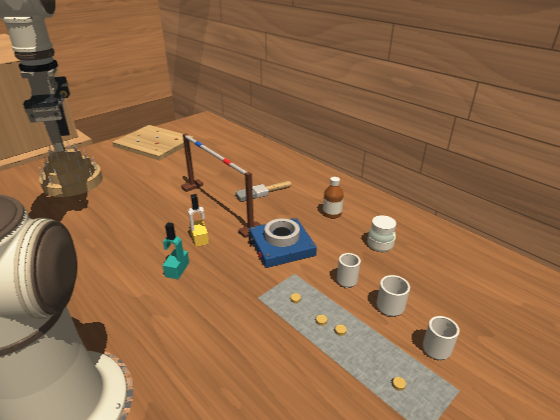

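Scene view: the white cups are at (165,297), (212,281) and (246,262), with the jar (293,290) as their look-alike. Four brass blanks are at (149,281), (199,262), (210,254) and (234,244). The yellow marker is at (305,195); its turquoise look-alike at (271,188) is to be left alone. The finisher is at (294,235), and the rail runs from (316,200) to (382,165). Next I'll measure these.

```bash
cat > m.py <<'E'
from h import *
from scipy.optimize import least_squares
def fitc(p,r=None):
    c=np.median(p,0)
    f=lambda q: np.hypot(p[:,0]-q[0],p[:,1]-q[1])-q[2]
    s=least_squares(f,[*c[:2],.03],loss='soft_l1',f_scale=.001).x
    return s
def comps(mask,mn):
    n,l,st,ce=cv2.connectedComponentsWithStats(mask.astype(np.uint8))
    return [(l==i,ce[i]) for i in range(1,n) if st[i,4]>=mn]
def blanks(c,W):
    hsv=cv2.cvtColor(c['frame'],cv2.COLOR_RGB2HSV)
    m=(hsv[...,0]>17)&(hsv[...,0]<32)&(hsv[...,1]>130)&(hsv[...,2]>90)&(W[...,2]>.005)&(W[...,2]<.014)
    return [(np.round(np.median(W[k],0),4),((np.nanmax(W[k],0)+np.nanmin(W[k],0))/2).round(4),int(k.sum()),e.round()) for k,e in comps(m,12)]
E
python3 - <<'E'
from m import *
d=np.load('s0.npz')
for n in'AB':
    c={k[:-1]:d[k] for k in d if k[-1]==n};W=world(c);z=W[...,2];hsv=cv2.cvtColor(c['frame'],cv2.COLOR_RGB2HSV)
    print(n);H,S,V=[hsv[...,i].astype(int) for i in range(3)]
    inr=(np.hypot(W[...,0],W[...,1])<.95)&(W[...,0]>.2)
    for b in blanks(c,W): print('blank',*b)
    for k,e in comps(inr&(z>.061)&(z<.069)&(S<70),20):
        print('rim65',e.round(),fitc(W[k]).round(4),np.median(z[k]).round(4),k.sum())
    for k,e in comps(inr&(z>.051)&(z<.059)&(S<90),60): print('rim55',e.round(),fitc(W[k]).round(4),k.sum())
    for k,e in comps(inr&(z>.024)&(z<.034)&(H>100)&(H<125)&(S>130),60):
        print('finisher',e.round(),cv2.minAreaRect(W[k][:,:2].astype(np.float32)))
    for nm,m in(('yellow',(H>22)&(H<34)&(S>150)&(z>.015)&(z<.05)),('blue',(H>105)&(H<125)&(S>120)&(z>.155)&(z<.176)),('red',((H<5)|(H>174))&(S>150)&(z>.155)&(z<.176)),('rail',(z>.155)&(z<.176)&(np.abs(W[...,0]-.6)<.25)&(S<90))):
        for k,e in comps(inr&m,20):
            p=W[k];print(nm,e.round(),p.mean(0).round(4),p.min(0).round(3),p.max(0).round(3),k.sum(), cv2.minAreaRect(p[:,:2].astype(np.float32)) if nm in('yellow','rail') else '')
    k=inr&(z>.094)&(z<.135)&(V<70)
    for k,e in comps(k,15): print('black',e.round(),W[k].mean(0).round(4),W[k].min(0).round(3),W[k].max(0).round(3))
    # marker upper part
    np.save('W%s.npy'%n,W)
a=d['frameB'][130:300,120:340,::-1];b=d['frameA'][140:270,230:420,::-1]
cv2.imwrite('pics/c.png',np.hstack([cv2.resize(a,None,fx=2,fy=2,interpolation=2),cv2.resize(b,(340,340),interpolation=2)]))
E
```

```text
A
blank [0.4243 0.1897 0.0084] [0.4175 0.1914 0.0094] 12 [298. 206.]
blank [ 0.4553 -0.0963  0.0104] [ 0.4544 -0.0952  0.0094] 30 [233. 244.]
blank [ 0.4494 -0.1735  0.0088] [ 0.4486 -0.1723  0.0097] 29 [210. 254.]
blank [ 0.458  -0.214   0.0091] [ 0.4546 -0.2137  0.0088] 29 [199. 261.]
blank [ 0.4419 -0.3572  0.0088] [ 0.4406 -0.3576  0.009 ] 39 [149. 281.]
rim65 [245. 254.] [ 0.5727 -0.1344  0.0209] 0.0635 80
rim65 [211. 273.] [ 0.5792 -0.2441  0.0267] 0.0644 109
rim65 [163. 288.] [ 0.5527 -0.3639  0.0238] 0.0644 104
rim65 [287. 286.] [  33.2814 -107.5616  112.2508] 0.0646 27
rim55 [295. 228.] [0.5564 0.0559 0.0364] 210
yellow [302. 198.] [0.4213 0.2066 0.0364] [0.401 0.185 0.03 ] [0.44  0.234 0.04 ] 66 ((0.42417776584625244, 0.2092304825782776), (0.042948123067617416, 0.03348533436655998), 64.15387725830078)
rail [377. 158.] [0.5529 0.4129 0.1686] [0.546 0.387 0.162] [0.556 0.437 0.173] 34 ((0.5510732531547546, 0.41193047165870667), (0.05024142190814018, 0.009226535446941853), 89.93843841552734)
rail [354. 166.] [0.5481 0.3109 0.1687] [0.541 0.256 0.163] [0.556 0.37  0.174] 70 ((0
[... 2001 characters left out ...]
211. 152.] [0.5402 0.3116 0.168 ] [0.534 0.258 0.163] [0.551 0.367 0.173] 100 ((0.5402157306671143, 0.31268900632858276), (0.10958438366651535, 0.012007405050098896), 85.12222290039062)
rail [238. 168.] [0.5347 0.1952 0.1681] [0.53  0.165 0.161] [0.542 0.227 0.172] 71 ((0.5353535413742065, 0.19603243470191956), (0.06263555586338043, 0.008574123494327068), 85.10135650634766)
black [188. 153.] [0.5463 0.4442 0.1157] [0.542 0.438 0.094] [0.553 0.453 0.135]
black [247. 193.] [0.5298 0.1568 0.1159] [0.528 0.151 0.095] [0.532 0.164 0.135]
black [194. 201.] [0.4176 0.2151 0.1146] [0.412 0.21  0.095] [0.426 0.225 0.13 ]
black [170. 231.] [0.3155 0.153  0.1144] [0.308 0.147 0.095] [0.325 0.165 0.129]
```

View pics/c.png

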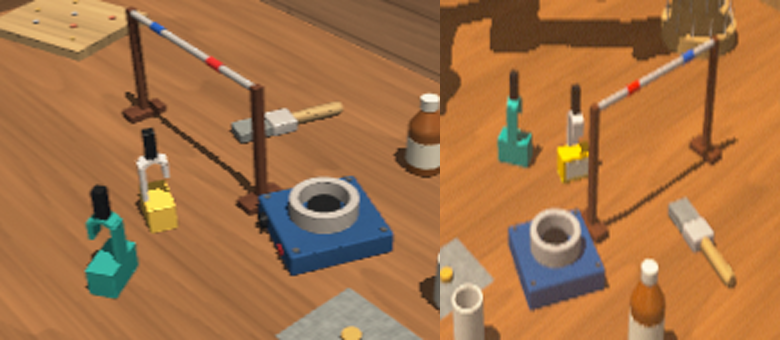

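The crop shows the yellow marker (white hook, black grip) at left (155,185), clearly distinct from the turquoise one at (108,240). The rim radii (centre of wall) are 20.8, 23.8 and 26.7 mm, which gives small (0.571,-0.134), medium (0.551,-0.364) and large (0.577,-0.244). The collar rim fit of 36.4 mm hints at the large bore, so I'll try the large cup first. With yaw at π/2, tool x is world y and tool y is world x.

```bash
python3 -m pendant '[[0,0,0,0,0,1,1],[0,0,0,0,0,1,1],[0,0,0,0,0,1,1],[0,0,0,0,0,1,1],[0,0,0,0,0,1,1],[0,0,0,0,0,1,1],[0,0,0,0,0,1,1],[0,0,0,0,0,1,1],[0,0,0,0,0,1,1],[0,0,0,0,0,1,1],[0,0,0,0,0,1,1],[0,0,0,0,0,1,1],[0,0,0,0,0,1,1],[0,0,0,0,0,1,1],[0,0,0,0,0,1,1],[0,0,0,0,0,0.88,1],[0,0,0,0,0,0,1]]'
python3 -m pendant '[[-1,0.4,0,0,0,0,1],[-1,0.4,0,0,0,0,1],[-1,0.4,0,0,0,0,1],[-1,0.4,0,0,0,0,1],[-1,0.4,0,0,0,0,1],[-1,0.4,0,0,0,0,1],[-1,0.4,0,0,0,0,1],[-1,0.4,0,0,0,0,1],[-1,0.4,0,0,0,0,1],[-1,0.4,0,0,0,0,1],[-1,0.4,0,0,0,0,1],[-1,0.4,0,0,0,0,1],[-1,0.4,0,0,0,0,1],[-1,0.4,0,0,0,0,1],[-1,0.4,0,0,0,0,1],[0,0,0,0,0,0,1]]'
python3 - <<'E'
from h import *
c=cam('wrist','w1.png');W=world(c);np.savez('w1.npz',**c)
s=bot.sense();print(s['eef_pos'],s['orientation'],c['fx'],-c['R'].T@c['t'],c['R'])
E
```

```text
t: 1.8
eef_pos: [0.256, 0.5145, 0.2361]
orientation: [-3.141, 0.001, 1.571]
wrist_force: [0.1, -0.6, 0.7]
grip_width: 0.0919
grasp_force: 0.0
t: 3.4
eef_pos: [0.4372, 0.0621, 0.2365]
orientation: [3.141, 0.001, 1.568]
wrist_force: [-0.2, -0.1, -0.1]
grip_width: 0.0921
grasp_force: 0.0
[0.43656352 0.06365925 0.23640644] [-3.14102568e+00 -1.64080840e-04  1.56931229e+00] 302.7995554670944 [0.43717609 0.1432349  0.38448992] [[ 9.99997176e-01 -2.34421458e-03 -3.91812009e-04]
 [-2.13311491e-03 -9.57919898e-01  2.87027733e-01]
 [-1.04817912e-03 -2.87026087e-01 -9.57922192e-01]]
```

View pics/w1.png

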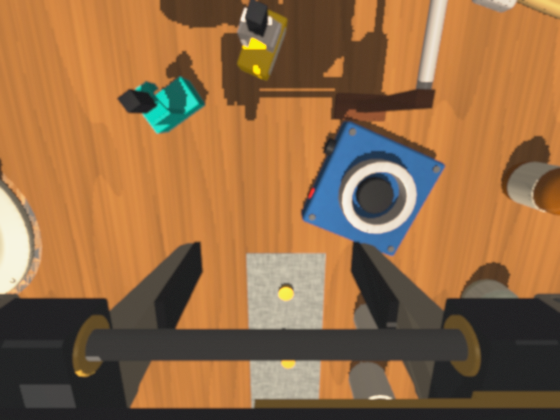

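The wrist view has world +x to the right and +y up. The collar is at (378,196), a blank at (286,293), the yellow marker at (262,45) and the rail at the upper right. I'll fit the collar and compare cameras.

```bash
python3 - <<'E'
from m import *
d=np.load('w1.npz');c=dict(d);W=world(c);z=W[...,2]
hsv=cv2.cvtColor(c['frame'],cv2.COLOR_RGB2HSV);H,S,V=[hsv[...,i].astype(int) for i in range(3)]
v,u=np.indices(z.shape)
k=(np.hypot(u-378,v-196)<60)&(z>.05)&(z<.06);s=fitc(W[k]);print('collar mid',s.round(4))
r=np.hypot(W[k][:,0]-s[0],W[k][:,1]-s[1]);print(np.percentile(r,[1,5,95,99]).round(4),np.median(z[k]),'area inner r',[np.sqrt(np.nansum((z[k]*0+1)*((c['R'][2]@W[k].T+c['t'][2])**2)/c['fx']/c['fy'])/np.pi/.958)])
k=(np.hypot(u-378,v-196)<30)&(z>.036)&(z<.05);print('boss',fitc(W[k]).round(4),np.median(z[k]),np.sqrt(np.nansum((c['R'][2]@W[k].T+c['t'][2])**2/c['fx']/c['fy'])/np.pi/.958))
for b in blanks(c,W): print(*b)
k=(H>22)&(H<36)&(S>140)&(z>.03)&(z<.042)&(v<100);print('yel',cv2.minAreaRect(W[k][:,:2].astype(np.float32)),k.sum())
k=(z>.16)&(z<.175)&(u>415)&(u<450)&(v<90);p=W[k];print('rail',p.mean(0),np.polyfit(p[:,1],p[:,0],1))
k=(z>.1)&(z<.14)&(v<60)&(u>200)&(u<300);print('grip',W[k].min(0),W[k].max(0))
for n in 'AB':
  W2=np.load(f'W{n}.npy');q=W2[...,2];m=(q>.03)&(q<.105)&(W2[...,0]>.6)&(W2[...,0]<.9)&(np.abs(W2[...,1]-.02)<.15)
  for l,e in comps(m,60): print('by',n,e.round(),np.nanmin(W2[l],0).round(3),np.nanmax(W2[l],0).round(3))
E
```

```text
collar mid [0.5516 0.0573 0.0364]
[0.0304 0.0313 0.041  0.0421] 0.05474187172293976 area inner r [np.float64(0.029258982313256587)]
boss [0.5607 0.0506 0.0206] 0.043780406792777414 0.024993143016630217
[0.4238 0.1871 0.0088] [0.4226 0.1873 0.01  ] 12 [264.  78.]
[ 0.4496 -0.0924  0.009 ] [ 0.4496 -0.0931  0.0079] 158 [286. 293.]
[ 0.4542 -0.2148  0.009 ] [ 0.4535 -0.2163  0.0084] 78 [288. 364.]
yel ((0.4211910665035248, 0.21843917667865753), (0.05898623913526535, 0.0334135927259922), 69.5709228515625) 699
rail [0.53627569 0.18840367 0.16858098] [0.04606302 0.52759725]
grip [0.41341928 0.21002269 0.10007603] [0.43078245 0.22667946 0.13009459]
by A [346. 259.] [0.731 0.039 0.03 ] [0.78  0.085 0.104]
by A [295. 284.] [ 0.706 -0.13   0.03 ] [ 0.769 -0.077  0.074]
by B [334. 197.] [0.722 0.038 0.03 ] [0.766 0.087 0.105]
by B [381. 228.] [ 0.7  -0.13  0.03] [ 0.763 -0.077  0.073]
```

```bash
python3 -m pendant '[[-0.9,0.33,0,0,0,0,1],[-0.9,0.33,0,0,0,0,1],[-0.9,0.33,0,0,0,0,1],[-0.9,0.33,0,0,0,0,1],[-0.9,0.33,0,0,0,0,1],[-0.9,0.33,0,0,0,0,1],[-0.9,0.33,0,0,0,0,1],[-0.9,0.33,0,0,0,0,1],[-0.9,0.33,0,0,0,0,1],[-0.9,0.33,0,0,0,0,1],[-0.9,0.33,0,0,0,0,1],[-0.9,0.33,0,0,0,0,1],[-0.9,0.33,0,0,0,0,1],[-0.9,0.33,0,0,0,0,1],[0,0,0,0,0,0,1],[0,0,0,0,0,0,1]]'
cat > circ.py <<'E'
from m import *
import sys
# circ.py name z0 z1 cx cy rad : fit circle of wrist points in height band near a world xy
z0,z1,x,y,r=map(float,sys.argv[1:6])
c=cam('wrist');W=world(c);k=(W[...,2]>z0)&(W[...,2]<z1)&(np.hypot(W[...,0]-x,W[...,1]-y)<r)
s=bot.sense();f=fitc(W[k]);print('fit',f.round(4),k.sum(),'z',np.median(W[k][:,2]).round(4),'eef',s['eef_pos'].round(4),'rel',(f[:2]-s['eef_pos'][:2]).round(4))
E
python3 circ.py .06 .07 .577 -.244 .04
```

```text
t: 5.05
eef_pos: [0.5753, -0.3118, 0.236]
orientation: [-3.141, -0.001, 1.572]
wrist_force: [0.1, 0.2, 0.4]
grip_width: 0.092
grasp_force: 0.0
fit [ 0.5771 -0.2442  0.0266] 685 z 0.0646 eef [ 0.5752 -0.3115  0.2363] rel [0.0019 0.0673]
```

```bash
python3 -m pendant '[[0.75,0.02,0,0,0,0,1],[0.75,0.02,0,0,0,0,1],[0.74,0.02,0,0,0,0,1],[0,0,1,0,0,0,1],[0,0,1,0,0,0,1],[0,0,1,0,0,0,1],[0,0,1,0,0,0,1],[0,0,1,0,0,0,1],[0,0,0.6,0,0,0,1],[0,0,0.5,0,0,0,1],[0,0,0,0,0,0,1],[0,0,0,0,0,0,0.2],[0,0,0,0,0,0,0],[0,0,0,0,0,0,0],[0,0,0,0,0,0,0],[0,0,0,0,0,0,0]]' 8
```

```text
t: 6.7
eef_pos: [0.5772, -0.2462, 0.0542]
orientation: [3.141, 0.001, 1.571]
wrist_force: [-0.4, 0.8, 1.5]
grip_width: 0.0572
grasp_force: 8.0
```

```bash
python3 -m pendant '[[0,0,-0.5,0,0,0,0],[0,0,-1,0,0,0,0],[0,0,-1,0,0,0,0],[0,0,-1,0,0,0,0],[0,0,-1,0,0,0,0],[0,0,-0.5,0,0,0,0],[0.5,-0.1,0,0,0,0,0],[0.9,-0.1,0,0,0,0,0],[0.9,-0.1,0,0,0,0,0],[0.9,-0.1,0,0,0,0,0],[0.9,-0.1,0,0,0,0,0],[0.9,-0.1,0,0,0,0,0],[0.9,-0.1,0,0,0,0,0],[0.9,-0.1,0,0,0,0,0],[0.5,0,0,0,0,0,0],[0,0,0,0,0,0,0],[0,0,0,0,0,0,0],[0,0,0,0,0,0,0]]'
python3 circ.py .049 .06 .5516 .0573 .05; python3 - <<'E'
from m import *
c=cam('wrist','w2.png');W=world(c);s=bot.sense();e=s['eef_pos'];z=W[...,2]
m=(np.hypot(W[...,0]-e[0],W[...,1]-e[1])<.045)&(z>e[2]-.02)&(z<e[2]+.03)
print(e,np.histogram(z[m],10));k=m&(np.abs(z-e[2]-.012)<.004);print(fitc(W[k])-np.r_[e[:2],0],k.sum())
E
```

```text
t: 8.5
eef_pos: [0.5528, -0.0279, 0.2033]
orientation: [-3.141, 0.0, 1.57]
wrist_force: [-0.2, -0.5, -1.2]
grip_width: 0.0569
grasp_force: 8.0
fit [0.5526 0.0565 0.0362] 3074 z 0.0548 eef [ 0.5529 -0.028   0.2034] rel [-0.0002  0.0845]
[ 0.55288213 -0.02798275  0.20348072] (array([ 756,  821,  896,  980, 1110, 1905, 1934,  478,  511,  580]), array([0.18349224, 0.18849088, 0.19348952, 0.19848817, 0.20348681,
       0.20848545, 0.2134841 , 0.21848274, 0.22348138, 0.22848003,
       0.23347867]))
[-0.0001499   0.00280676  0.02712908] 3193
```

View pics/w2.png

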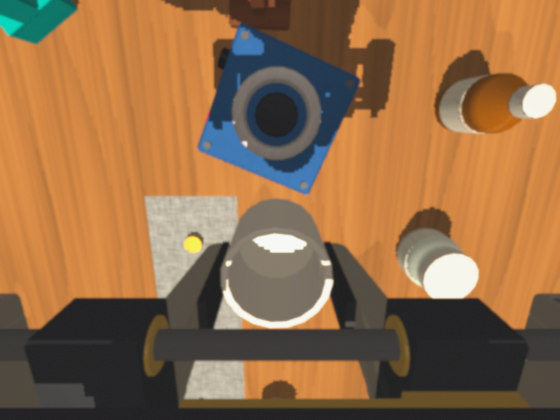

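Wrist view: the collar with its boss is at (276,113), and the large cup sits in the fingers at (278,265). I need +81.7 mm in y, then a gentle descent.

```bash
python3 -m pendant '[[0.5,0,0,0,0,0,0],[0.9,0,0,0,0,0,0],[0.9,0,0,0,0,0,0],[0.42,0,0,0,0,0,0],[0,0,0.5,0,0,0,0],[0,0,0.8,0,0,0,0],[0,0,0.8,0,0,0,0],[0,0,0.5,0,0,0,0],[0,0,0.2,0,0,0,0],[0,0,0.1,0,0,0,0],[0,0,0,0,0,0,0],[0,0,0,0,0,0,0]]'
python3 - <<'E'
from m import *
c=cam('wrist');W=world(c);s=bot.sense();e=s['eef_pos'];z=W[...,2]
k=(z>.049)&(z<.06)&(np.hypot(W[...,0]-.5526,W[...,1]-.0565)<.05);p=W[k];print(e,s['wrist_force'],k.sum())
f=least_squares(lambda q:np.hypot(p[:,0]-q[0],p[:,1]-q[1])-.0362,[.5526,.0565],loss='soft_l1',f_scale=.001).x;print(f)
r=np.hypot(p[:,0]-f[0],p[:,1]-f[1]);print(np.percentile(r,[1,50,99]))
k=(np.abs(z-e[2]-.012)<.004)&(np.hypot(W[...,0]-e[0],W[...,1]-e[1])<.045);print(fitc(W[k]))
E
```

```text
t: 9.8
eef_pos: [0.5536, 0.0544, 0.1177]
orientation: [3.14, 0.0, 1.571]
wrist_force: [1.2, -1.4, -0.6]
grip_width: 0.0569
grasp_force: 8.0
[0.5536077  0.0544882  0.11771478] [ 0.221997    0.40635175 -1.40766634] 2675
[0.55278114 0.05773551]
[0.03014773 0.03636062 0.04115875]
[0.55345439 0.05726186 0.02714984]
```

```bash
python3 -m pendant '[[0.015,-0.02,0,0,0,0,0],[0,0,0.1,0,0,0,0],[0,0,0.1,0,0,0,0],[0,0,0.1,0,0,0,0],[0,0,0.1,0,0,0,0],[0,0,0.1,0,0,0,0],[0,0,0,0,0,0,0]]'; python3 -m pendant '[[0,0,0.07,0,0,0,0],[0,0,0.07,0,0,0,0],[0,0,0.07,0,0,0,0],[0,0,0,0,0,0,0]]'
```

```text
t: 10.55
eef_pos: [0.5517, 0.0552, 0.1009]
orientation: [-3.14, -0.0, 1.571]
wrist_force: [0.8, 0.6, -0.7]
grip_width: 0.0571
grasp_force: 8.0
t: 10.95
eef_pos: [0.5519, 0.0551, 0.0949]
orientation: [-3.141, -0.0, 1.571]
wrist_force: [-0.3, -0.1, -0.8]
grip_width: 0.0574
grasp_force: 8.0
```

```bash
python3 -m pendant '[[0,0,0.07,0,0,0,0],[0,0,0.07,0,0,0,0],[0,0,0.07,0,0,0,0],[0,0,0,0,0,0,0]]'; python3 -m pendant '[[0,0,0.07,0,0,0,0],[0,0,0.07,0,0,0,0],[0,0,0.04,0,0,0,0],[0,0,0,0,0,0,0],[0,0,0,0,0,0,0]]'
```

```text
t: 11.35
eef_pos: [0.5519, 0.0551, 0.0886]
orientation: [-3.141, -0.0, 1.571]
wrist_force: [-0.3, -0.9, -0.3]
grip_width: 0.0569
grasp_force: 8.0
t: 11.85
eef_pos: [0.5523, 0.0551, 0.084]
orientation: [3.141, 0.0, 1.571]
wrist_force: [-2.2, 0.3, 4.0]
grip_width: 0.057
grasp_force: 8.0
```

Contact came at TCP 84 mm, 30 mm above the grasp height, so the cup is home. I'll release and verify the rim height.

```bash
python3 -m pendant '[[0,0,0,0,0,0,0.3],[0,0,0,0,0,0,0.7],[0,0,0,0,0,0,1],[0,0,0,0,0,0,1],[0,0,-0.3,0,0,0,1],[0,0,-0.7,0,0,0,1],[0,0,-1,0,0,0,1],[0,0,-1,0,0,0,1],[0,0,-1,0,0,0,1],[0,0,-1,0,0,0,1],[-0.7,0,-0.3,0,0,0,1],[-1,0,0,0,0,0,1],[-1,0,0,0,0,0,1],[0,0,0,0,0,0,1],[0,0,0,0,0,0,1]]'; python3 circ.py .088 .105 .5520 .0565 .04;  python3 circ.py .049 .06 .5520 .0565 .05; python3 - <<'E'
from m import *
c=cam('side');W=world(c)
for b in blanks(c,W): print(*b)
E
```

```text
t: 13.35
eef_pos: [0.5522, -0.0261, 0.2431]
orientation: [3.141, -0.0, 1.57]
wrist_force: [-0.0, 0.7, -0.1]
grip_width: 0.0921
grasp_force: 0.0
fit [0.552  0.057  0.0265] 877 z 0.0945 eef [ 0.5522 -0.0255  0.2429] rel [-0.0002  0.0825]
fit [0.5524 0.0569 0.0367] 2182 z 0.0548 eef [ 0.5522 -0.0251  0.2428] rel [0.0002 0.082 ]
[0.4094 0.1913 0.0102] [0.4097 0.1914 0.0097] 40 [202. 242.]
[ 0.4472 -0.0955  0.0089] [ 0.4482 -0.0952  0.0087] 62 [295. 297.]
[ 0.4435 -0.1726  0.009 ] [ 0.4441 -0.1718  0.0084] 75 [321. 319.]
[ 0.4518 -0.2145  0.0089] [ 0.4525 -0.2135  0.0083] 82 [341. 329.]
[ 0.4355 -0.3575  0.0086] [ 0.4362 -0.3574  0.0087] 116 [399. 383.]
```

The large cup's rim reads 94.5 mm and is concentric with the collar, so it is fully home. There are four blanks; the (202,242) detection is the yellow marker. Blank 1 first.

```bash
python3 -m pendant '[[-0.56,-0.85,0,0,0,0,0],[-0.56,-0.85,0,0,0,0,0],[-0.56,-0.86,0.5,0,0,0,0],[-0.56,-0.86,1,0,0,0,0],[0,0,1,0,0,0,0],[0,0,1,0,0,0,0],[0,0,1,0,0,0,0],[0,0,1,0,0,0,0],[0,0,0.8,0,0,0,0],[0,0,0,0,0,0,0],[0,0,0,0,0,0,0]]'; python3 - <<'E'
from m import *
c=cam('wrist','w3.png');W=world(c);print(bot.sense()['eef_pos'])
for b in blanks(c,W): print(*b)
E
```

```text
t: 14.6
eef_pos: [0.4498, -0.0926, 0.054]
orientation: [-3.141, -0.0, 1.572]
wrist_force: [-0.5, -0.3, 0.0]
grip_width: 0.0458
grasp_force: 0.0
[ 0.4506045  -0.09311923  0.05485407]
[ 0.4501 -0.0927  0.0089] [ 0.4498 -0.0934  0.008 ] 676 [277. 242.]
[ 0.4457 -0.1621  0.0074] [ 0.4456 -0.1627  0.0075] 100 [271. 326.]
[ 0.4543 -0.211   0.0088] [ 0.4539 -0.2126  0.008 ] 488 [282. 379.]
```

View pics/w3.png

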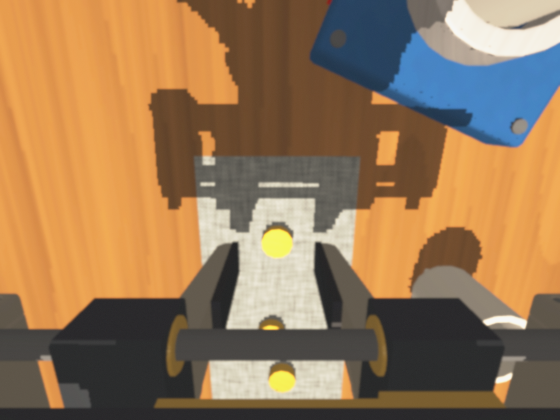

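The blank (277,242) is between the fingers and the bar at row 340 hides the next one. Descending and gripping.

```bash
python3 -m pendant '[[0,0,0.5,0,0,0,0],[0,0,0.5,0,0,0,0],[0,0,0,0,0,0,0],[0,0,0,0,0,0,-0.7],[0,0,0,0,0,0,-0.7],[0,0,0,0,0,0,-0.7],[0,0,0,0,0,0,-0.7],[0,0,-0.5,0,0,0,-0.7],[0,0,-1,0,0,0,-0.7],[0,0,-1,0,0,0,-0.7],[0,0,-1,0,0,0,-0.7],[0,0,-0.7,0,0,0,-0.7]]' 10
python3 -m pendant '[[0.6,0.4,0,0,0,0,-0.7],[0.8,0.6,0,0,0,0,-0.7],[0.9,0.6,0,0,0,0,-0.7],[0.9,0.6,0,0,0,0,-0.7],[0.9,0.6,0,0,0,0,-0.7],[0.9,0.58,0,0,0,0,-0.7],[0,0,0.5,0,0,0,-0.7],[0,0,0.5,0,0,0,-0.7],[0,0,0,0,0,0,-0.7],[0,0,0,0,0,0,-0.7]]'
```

```text
t: 15.85
eef_pos: [0.4503, -0.0934, 0.1519]
orientation: [3.139, 0.001, 1.571]
wrist_force: [0.3, -0.4, -0.1]
grip_width: 0.0209
grasp_force: 10.0
t: 16.85
eef_pos: [0.5499, 0.0561, 0.1187]
orientation: [-3.139, -0.0, 1.57]
wrist_force: [0.4, -0.5, 0.9]
grip_width: 0.021
grasp_force: 10.0
```

```bash
python3 -m pendant '[[0,0,0,0,0,0,-0.2],[0,0,0,0,0,0,0],[0,0,0,0,0,0,0],[0,0,-0.5,0,0,0,0],[0,0,-0.5,0,0,0,0],[-0.8,-0.3,0,0,0,0,0],[-0.85,-0.4,0,0,0,0,0],[-0.85,-0.4,0,0,0,0,0],[-0.85,-0.4,0,0,0,0,0],[-0.85,-0.4,0,0,0,0,0],[-0.85,-0.4,0,0,0,0,0],[-0.85,-0.4,0,0,0,0,0],[-0.85,-0.4,0,0,0,0,0],[-0.85,-0.35,0,0,0,0,0],[0,0,1,0,0,0,0],[0,0,1,0,0,0,0],[0,0,1,0,0,0,0],[0,0,0,0,0,0,0],[0,0,0,0,0,0,0]]'; cat > bl.py <<'E'
from m import *
c=cam('wrist');W=world(c);e=bot.sense()['eef_pos'];print(e.round(4))
for b in blanks(c,W): print(*b,'units tool x,y',((b[0]-e)[[1,0]]/.03).round(3))
c=cam('side');W=world(c);print('side')
for b in blanks(c,W): print(*b)
E
python3 bl.py
```

```text
t: 18.75
eef_pos: [0.4482, -0.1715, 0.061]
orientation: [3.141, 0.001, 1.571]
wrist_force: [0.7, -0.5, 0.1]
grip_width: 0.0459
grasp_force: 0.0
[ 0.4489 -0.172   0.0618]
[ 0.4457 -0.17    0.0089] [ 0.4457 -0.1708  0.0079] 656 [273. 236.] units tool x,y [ 0.066 -0.107]
[ 0.4538 -0.212   0.0089] [ 0.4542 -0.2131  0.008 ] 581 [284. 288.] units tool x,y [-1.334  0.163]
side
[0.4081 0.1919 0.0093] [0.4097 0.1982 0.0096] 44 [201. 242.]
[ 0.4423 -0.1724  0.0087] [ 0.4441 -0.1726  0.0084] 72 [322. 319.]
[ 0.451  -0.2145  0.0088] [ 0.4529 -0.2149  0.0082] 81 [341. 329.]
[ 0.4346 -0.3576  0.0086] [ 0.4365 -0.3577  0.0082] 120 [399. 383.]
```

```bash
python3 -m pendant '[[0.03,-0.1,0.6,0,0,0,0],[0,0,0.6,0,0,0,0],[0,0,0,0,0,0,0],[0,0,0,0,0,0,-0.7],[0,0,0,0,0,0,-0.7],[0,0,0,0,0,0,-0.7],[0,0,0,0,0,0,-0.7],[0,0,-0.5,0,0,0,-0.7],[0,0,-1,0,0,0,-0.7],[0,0,-1,0,0,0,-0.7],[0,0,-1,0,0,0,-0.7],[0,0,-0.7,0,0,0,-0.7]]' 10
python3 -m pendant '[[0.6,0.3,0,0,0,0,-0.7],[0.9,0.42,0,0,0,0,-0.7],[0.9,0.42,0,0,0,0,-0.7],[0.9,0.42,0,0,0,0,-0.7],[0.9,0.42,0,0,0,0,-0.7],[0.9,0.42,0,0,0,0,-0.7],[0.9,0.42,0,0,0,0,-0.7],[0.9,0.42,0,0,0,0,-0.7],[0.7,0.3,0,0,0,0,-0.7],[0,0,0.5,0,0,0,-0.7],[0,0,0.5,0,0,0,-0.7],[0,0,0,0,0,0,-0.7],[0,0,0,0,0,0,-0.7]]'
```

```text
t: 20.05
eef_pos: [0.4452, -0.1706, 0.152]
orientation: [3.139, 0.002, 1.571]
wrist_force: [-0.5, 0.9, -0.5]
grip_width: 0.0212
grasp_force: 10.0
t: 21.35
eef_pos: [0.5496, 0.0569, 0.1185]
orientation: [-3.139, -0.0, 1.57]
wrist_force: [-0.3, 0.6, -0.4]
grip_width: 0.0211
grasp_force: 10.0
```

```bash
python3 -m pendant '[[0,0,0,0,0,0,-0.2],[0,0,0,0,0,0,0],[0,0,0,0,0,0,0],[0,0,-0.5,0,0,0,0],[0,0,-0.5,0,0,0,0],[-0.9,-0.3,0,0,0,0,0],[-0.9,-0.33,0,0,0,0,0],[-0.9,-0.33,0,0,0,0,0],[-0.9,-0.33,0,0,0,0,0],[-0.9,-0.33,0,0,0,0,0],[-0.9,-0.33,0,0,0,0,0],[-0.9,-0.33,0,0,0,0,0],[-0.9,-0.33,0,0,0,0,0],[-0.9,-0.3,0,0,0,0,0],[-0.9,-0.29,0,0,0,0,0],[0,0,1,0,0,0,0],[0,0,1,0,0,0,0],[0,0,1,0,0,0,0],[0,0,0,0,0,0,0],[0,0,0,0,0,0,0]]'; python3 bl.py
```

```text
t: 23.35
eef_pos: [0.4554, -0.2127, 0.061]
orientation: [3.141, 0.001, 1.571]
wrist_force: [0.3, 0.1, 0.2]
grip_width: 0.046
grasp_force: 0.0
[ 0.4561 -0.2132  0.0618]
[ 0.4543 -0.2124  0.0089] [ 0.4539 -0.2129  0.008 ] 649 [275. 238.] units tool x,y [ 0.025 -0.06 ]
[ 0.4381 -0.3522  0.0087] [ 0.4376 -0.3528  0.0078] 315 [256. 392.] units tool x,y [-4.635 -0.6  ]
side
[0.4098 0.1924 0.0089] [0.4091 0.1928 0.0091] 37 [201. 243.]
[ 0.4517 -0.2148  0.0089] [ 0.4522 -0.2155  0.0088] 73 [341. 329.]
[ 0.4357 -0.357   0.0085] [ 0.4365 -0.357   0.008 ] 114 [399. 383.]
```

```bash
python3 -m pendant '[[0,-0.05,0.6,0,0,0,0],[0,0,0.6,0,0,0,0],[0,0,0,0,0,0,0],[0,0,0,0,0,0,-0.7],[0,0,0,0,0,0,-0.7],[0,0,0,0,0,0,-0.7],[0,0,0,0,0,0,-0.7],[0,0,-0.5,0,0,0,-0.7],[0,0,-1,0,0,0,-0.7],[0,0,-1,0,0,0,-0.7],[0,0,-1,0,0,0,-0.7],[0,0,-0.7,0,0,0,-0.7]]' 10
python3 -m pendant '[[0.6,0.2,0,0,0,0,-0.7],[0.9,0.34,0,0,0,0,-0.7],[0.9,0.34,0,0,0,0,-0.7],[0.9,0.34,0,0,0,0,-0.7],[0.9,0.34,0,0,0,0,-0.7],[0.9,0.34,0,0,0,0,-0.7],[0.9,0.34,0,0,0,0,-0.7],[0.9,0.34,0,0,0,0,-0.7],[0.9,0.34,0,0,0,0,-0.7],[0.9,0.34,0,0,0,0,-0.7],[0.3,0.02,0,0,0,0,-0.7],[0,0,0.5,0,0,0,-0.7],[0,0,0.5,0,0,0,-0.7],[0,0,0,0,0,0,-0.7],[0,0,0,0,0,0,-0.7]]'
```

```text
t: 24.65
eef_pos: [0.4539, -0.2127, 0.1521]
orientation: [3.139, 0.002, 1.571]
wrist_force: [0.4, 1.0, -1.0]
grip_width: 0.0214
grasp_force: 10.0
t: 26.15
eef_pos: [0.5506, 0.0569, 0.1184]
orientation: [-3.139, -0.0, 1.57]
wrist_force: [0.3, -0.2, -0.1]
grip_width: 0.0214
grasp_force: 10.0
```

```bash
python3 -m pendant '[[0,0,0,0,0,0,-0.2],[0,0,0,0,0,0,0],[0,0,0,0,0,0,0],[0,0,-0.5,0,0,0,0],[0,0,-0.5,0,0,0,0],[-0.9,-0.25,0,0,0,0,0],[-0.9,-0.25,0,0,0,0,0],[-0.9,-0.25,0,0,0,0,0],[-0.9,-0.25,0,0,0,0,0],[-0.9,-0.25,0,0,0,0,0],[-0.9,-0.25,0,0,0,0,0],[-0.9,-0.25,0,0,0,0,0],[-0.9,-0.25,0,0,0,0,0],[-0.9,-0.25,0,0,0,0,0],[-0.9,-0.25,0,0,0,0,0],[-0.9,-0.25,0,0,0,0,0],[-0.9,-0.25,0,0,0,0,0],[-0.9,-0.25,0,0,0,0,0],[-0.9,-0.25,0,0,0,0,0],[-0.9,-0.25,0,0,0,0,0]]'; python3 -m pendant '[[0,0,1,0,0,0,0],[0,0,1,0,0,0,0],[0,0,1,0,0,0,0],[0,0,0,0,0,0,0],[0,0,0,0,0,0,0]]'; python3 bl.py
```

```text
t: 28.15
eef_pos: [0.4394, -0.349, 0.1517]
orientation: [3.14, 0.002, 1.571]
wrist_force: [-0.0, 0.2, -0.3]
grip_width: 0.0459
grasp_force: 0.0
t: 28.65
eef_pos: [0.4397, -0.3477, 0.0611]
orientation: [3.141, 0.001, 1.571]
wrist_force: [0.0, -0.1, 0.2]
grip_width: 0.0461
grasp_force: 0.0
[ 0.4403 -0.3484  0.062 ]
[ 0.4379 -0.3562  0.0088] [ 0.4378 -0.3568  0.0079] 627 [274. 249.] units tool x,y [-0.26  -0.081]
side
[0.4082 0.1926 0.0089] [0.4092 0.1933 0.0094] 44 [201. 243.]
[ 0.4355 -0.3578  0.0087] [ 0.4366 -0.3582  0.0078] 108 [399. 383.]
```

```bash
python3 -m pendant '[[-0.27,-0.06,0,0,0,0,0],[0,0,0.6,0,0,0,0],[0,0,0.6,0,0,0,0],[0,0,0,0,0,0,0],[0,0,0,0,0,0,-0.7],[0,0,0,0,0,0,-0.7],[0,0,0,0,0,0,-0.7],[0,0,0,0,0,0,-0.7],[0,0,-0.5,0,0,0,-0.7],[0,0,-1,0,0,0,-0.7],[0,0,-1,0,0,0,-0.7],[0,0,-1,0,0,0,-0.7],[0,0,-0.7,0,0,0,-0.7]]' 10
python3 -m pendant '[[0.6,0.2,0,0,0,0,-0.7],[0.9,0.25,0,0,0,0,-0.7],[0.9,0.25,0,0,0,0,-0.7],[0.9,0.25,0,0,0,0,-0.7],[0.9,0.25,0,0,0,0,-0.7],[0.9,0.25,0,0,0,0,-0.7],[0.9,0.25,0,0,0,0,-0.7],[0.9,0.25,0,0,0,0,-0.7],[0.9,0.25,0,0,0,0,-0.7],[0.9,0.25,0,0,0,0,-0.7],[0.9,0.25,0,0,0,0,-0.7],[0.9,0.25,0,0,0,0,-0.7],[0.9,0.25,0,0,0,0,-0.7],[0.9,0.25,0,0,0,0,-0.7],[0.9,0.25,0,0,0,0,-0.7],[0.57,0.1,0,0,0,0,-0.7],[0,0,0.5,0,0,0,-0.7],[0,0,0.5,0,0,0,-0.7],[0,0,0,0,0,0,-0.7],[0,0,0,0,0,0,-0.7]]'
```

```text
t: 30.05
eef_pos: [0.4381, -0.356, 0.1532]
orientation: [3.139, 0.003, 1.571]
wrist_force: [-0.1, -0.3, 0.2]
grip_width: 0.0211
grasp_force: 10.0
t: 32.05
eef_pos: [0.5502, 0.0571, 0.1183]
orientation: [-3.139, -0.0, 1.57]
wrist_force: [0.2, -0.9, -0.2]
grip_width: 0.0213
grasp_force: 10.0
```

```bash
python3 -m pendant '[[0,0,0,0,0,0,-0.2],[0,0,0,0,0,0,0],[0,0,0,0,0,0,0],[0,0,-0.5,0,0,0,0],[0,0,-1,0,0,0,0],[0,0,-1,0,0,0,0],[0,0,-1,0,0,0,0],[0,0,-1,0,0,0,0],[-0.9,-0.3,0,0,0,0,0],[-0.9,-0.5,0,0,0,0,0],[-0.9,-0.5,0,0,0,0,0],[-0.3,-0.3,0,0,0,0,0],[0,0,0,0,0,0,0],[0,0,0,0,0,0,0]]'; python3 - <<'E'
from m import *
c=cam('wrist');b=cam('side')
np.savez('w4.npz',**c)
cv2.imwrite('pics/d.png',np.vstack([c['frame'][:300],b['frame'][120:400]])[:,:,::-1])
print(bot.sense()['eef_pos'])
E
```

```text
t: 33.45
eef_pos: [0.5037, -0.0316, 0.2552]
orientation: [3.14, -0.0, 1.571]
wrist_force: [0.3, 0.9, 0.1]
grip_width: 0.0458
grasp_force: 0.0
[ 0.50377249 -0.03130403  0.2548481 ]
```

View pics/d.png

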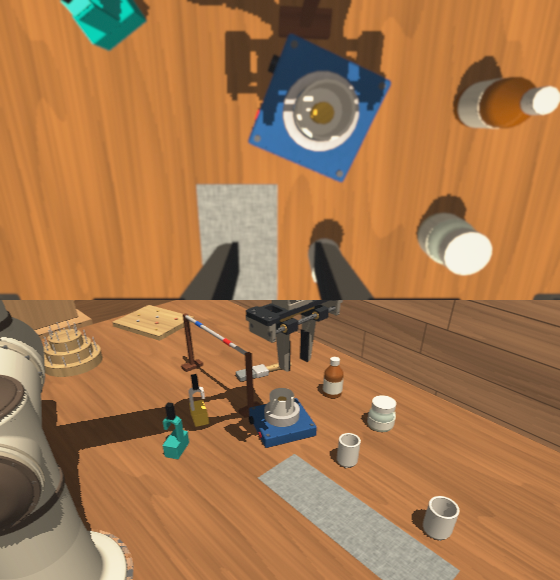

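The cup holds the brass stack (321,112 in the top half) and the bench is clear of blanks. The small and medium cups stand upright. Now the marker: move to a viewpoint and measure it along with the rail.

```bash
python3 -m pendant '[[0.6,-0.15,-0.5,0,0,0,0],[0.9,-0.25,-0.5,0,0,0,0],[0.9,-0.25,-0.5,0,0,0,0],[0.9,-0.25,0,0,0,0,0],[0.9,-0.25,0,0,0,0,0],[0.9,-0.25,0,0,0,0,0],[0.9,-0.1,0,0,0,0,0],[0,0,0,0,0,0,-0.4],[0,0,0,0,0,0,-0.4]]'; cat > mk.py <<'E'
from m import *
c=cam('wrist','w5.png');W=world(c);z=W[...,2];e=bot.sense()['eef_pos'];print(e)
hsv=cv2.cvtColor(c['frame'],cv2.COLOR_RGB2HSV);H,S,V=[hsv[...,i].astype(int) for i in range(3)]
near=np.hypot(W[...,0]-.42,W[...,1]-.218)<.06
k=near&(z>.033)&(z<.04)&(S>90);print('block',cv2.minAreaRect(W[k][:,:2].astype(np.float32)),k.sum())
k=near&(z>.124)&(z<.132);print('griptop',cv2.minAreaRect(W[k][:,:2].astype(np.float32)),k.sum(),np.median(z[k]))
k=(z>.164)&(z<.176)&(np.abs(W[...,0]-.54)<.04)&(W[...,1]>.16)&(W[...,1]<.435);p=W[k]
f=np.polyfit(p[:,1],p[:,0],1);print('rail',f,'y range',p[:,1].min(),p[:,1].max(),'top',np.percentile(z[k],98))
h,s=H[k],S[k]
for n,m in(('blue',(h>100)&(h<130)&(s>110)),('red',((h<8)|(h>172))&(s>130))):
    if m.sum(): print(n,p[m].mean(0),p[m][:,1].min(),p[m][:,1].max(),m.sum())
E
python3 mk.py
```

```text
t: 34.45
eef_pos: [0.4582, 0.1484, 0.2995]
orientation: [-3.141, 0.0, 1.573]
wrist_force: [0.4, 0.3, -0.5]
grip_width: 0.0317
grasp_force: 0.0
[0.45837868 0.14777627 0.29951778]
block ((0.4222017824649811, 0.2191220074892044), (0.05986543372273445, 0.03412957116961479), 67.60363006591797) 739
griptop ((0.4222361147403717, 0.21927869319915771), (0.013811333104968071, 0.013968816958367825), 67.52606201171875) 194 0.12795217910850662
rail [0.0477571  0.52782339] y range 0.16014900217663217 0.32116019620149827 top 0.17164774904132546
red [0.53868287 0.24131598 0.16985594] 0.22778545822327106 0.2543022583654383 411
```

View pics/w5.png

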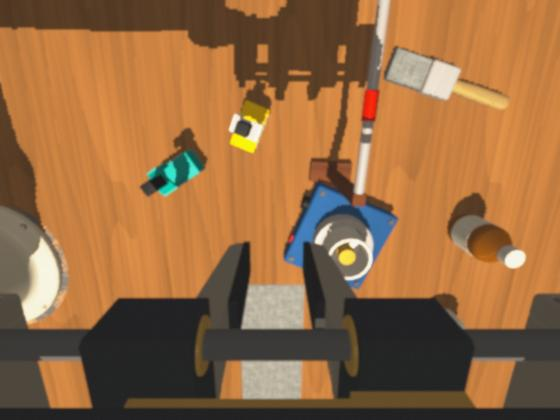

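The wrist view shows the yellow marker at (248,127), turquoise at (172,175), and the red band at (370,104) on the rail; blue is out of view. The block and grip-top fits agree: (0.4222,0.2192), yaw -22.5°.

```bash
python3 -m pendant '[[0.8,-0.4,0,0,0,0,-0.4],[0.8,-0.4,0,0,0,0,-0.4],[0.78,-0.4,0,0,0,0,-0.4],[0,0,0,0,0,1,-0.4],[0,0,0,0,0,1,-0.4],[0,0,0,0,0,1,-0.4],[0,0,0,0,0,1,-0.4],[0,0,0,0,0,1,-0.4],[0,0,0,0,0,0.6,-0.4],[0,0,1,0,0,0,-0.4],[0,0,1,0,0,0,-0.4],[0,0,1,0,0,0,-0.4],[0,0,1,0,0,0,-0.4],[0,0,1,0,0,0,-0.4],[0,0,0.5,0,0,0,-0.4],[0,0,0,0,0,0,-0.4],[0,0,0,0,0,0,-0.4]]'
```

```text
t: 36.2
eef_pos: [0.4228, 0.2186, 0.1351]
orientation: [3.141, -0.0, 1.179]
wrist_force: [-0.4, -0.1, 0.4]
grip_width: 0.0276
grasp_force: 0.0
```

```bash
python3 -m pendant '[[0,0,0.25,0,0,0,-0.4],[0,0,0.22,0,0,0,-0.4],[0,0,0,0,0,0,-0.4],[0,0,0,0,0,0,-0.9],[0,0,0,0,0,0,-0.9],[0,0,0,0,0,0,-0.9],[0,0,0,0,0,0,-0.9]]' 30;  python3 -m pendant '[[0,0,-0.3,0,0,0,-0.9],[0,0,-0.7,0,0,0,-0.9],[0,0,-1,0,0,0,-0.9],[0,0,-1,0,0,0,-0.9],[0,0,-0.83,0,0,0,-0.9],[0,0,0,0,0,0,-0.9],[0,0,0,0,0,-1,-0.9],[0,0,0,0,0,-1,-0.9],[0,0,0,0,0,-1,-0.9],[0,0,0,0,0,-1,-0.9],[0,0,0,0,0,-0.92,-0.9],[0,0,0,0,0,0,-0.9],[0,0,0,0,0,0,-0.9]]'
```

```text
t: 36.9
eef_pos: [0.4224, 0.2192, 0.1207]
orientation: [3.141, -0.0, 1.18]
wrist_force: [-0.2, 0.4, 0.0]
grip_width: 0.0138
grasp_force: 30.0
t: 38.2
eef_pos: [0.4216, 0.219, 0.2343]
orientation: [-3.14, 0.001, 1.522]
wrist_force: [0.5, -0.1, -1.5]
grip_width: 0.0134
grasp_force: 30.0
```

```bash
python3 -m pendant '[[0.5,0,0,0,0,0,-0.9],[0.8,0,0,0,0,0,-0.9],[0.8,0,0,0,0,0,-0.9],[0.5,0,0,0,0,0,-0.9],[0,0,0,0,0,0,-0.9],[0,0,0,0,0,0,-0.9]]'; python3 mk.py; python3 - <<'E'
from m import *
c=cam('side');cv2.imwrite('pics/e.png',cv2.resize(c['frame'][90:300,120:320,::-1],None,fx=2.5,fy=2.5,interpolation=2))
E
```

```text
t: 38.8
eef_pos: [0.4257, 0.2966, 0.235]
orientation: [-3.141, 0.001, 1.524]
wrist_force: [-0.4, 0.2, -1.2]
grip_width: 0.0139
grasp_force: 30.0
[0.4258169  0.29638698 0.23514266]
block ((0.0, 0.0), (0.0, 0.0), 0.0) 0
griptop ((0.0, 0.0), (0.0, 0.0), 0.0) 0 nan
rail [0.04735124 0.5272582 ] y range 0.21123062869002632 0.4349949758140019 top 0.17148484235498976
blue [0.54443322 0.37518448 0.16963217] 0.36198056865792844 0.38756668159529445 697
red [0.53806686 0.24167556 0.16942709] 0.2276377004467848 0.254560011077715 457
  return _methods._mean(a, axis=axis, dtype=dtype,
  ret = ret.dtype.type(ret / rcount)
```

View pics/e.png

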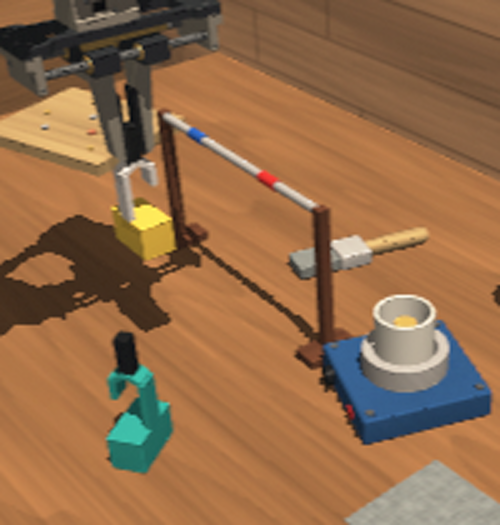

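View pics/w5.png

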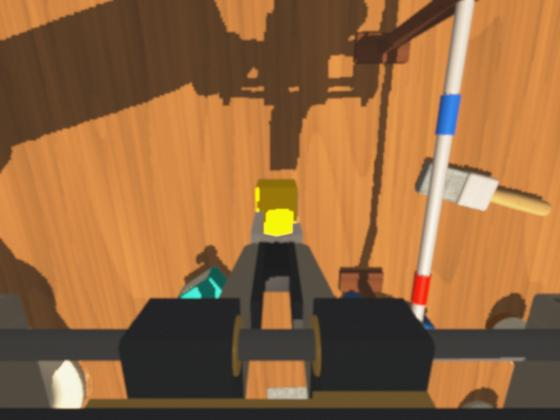

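Side crop: the hook opens toward the rail, lip side at (150,170). The wrist view shows the blue band at (448,115) → (0.545,0.375) and red → (0.5385,0.2415). Now move to blue, insert, and lower.

```bash
python3 -m pendant '[[0.6,0,0,0,0,0,-0.9],[0.9,0,0,0,0,0,-0.9],[0.9,0,0,0,0,0,-0.9],[0.41,0,0,0,0,0,-0.9],[0,0.5,0,0,0,0,-0.9],[0,0.6,0,0,0,0,-0.9],[0,0.6,0,0,0,0,-0.9],[0,0.5,0,0,0,0,-0.9],[0,0.4,0,0,0,0,-0.9],[0,0.35,0,0,0,0,-0.9],[0,0.3,0,0,0,0,-0.9],[0,0.3,0,0,0,0,-0.9],[0,0.3,0,0,0,0,-0.9],[0,0,0,0,0,0,-0.9],[0,0,0,0,0,0,-0.9]]'; python3 mk.py 2>/dev/null | tail -3
```

```text
t: 40.4
eef_pos: [0.5451, 0.3759, 0.2352]
orientation: [-3.141, 0.0, 1.524]
wrist_force: [0.1, -0.3, -1.2]
grip_width: 0.0139
grasp_force: 30.0
rail [0.04623678 0.5290416 ] y range 0.20995248591408233 0.4349452863473512 top 0.17186657851472925
blue [0.54675023 0.38041407 0.17055287] 0.37313368650890644 0.3878636615472204 216
red [0.54029309 0.24129676 0.16993066] 0.22447373629289885 0.2548432273780776 328
```

```bash
python3 -m pendant '[[0,0,0.2,0,0,0,-0.9],[0,0,0.3,0,0,0,-0.9],[0,0,0.3,0,0,0,-0.9],[0,0,0.1,0,0,0,-0.9],[0,0,0,0,0,0,-0.9],[0,0,0,0,0,0,-0.9]]';python3 -m pendant '[[0,0,0.05,0,0,0,-0.9],[0,0,0.05,0,0,0,-0.9],[0,0,0,0,0,0,-0.9],[0,0,0,0,0,0,-0.9]]'; python3 -c "
from m import *
c=cam('side');cv2.imwrite('pics/f.png',cv2.resize(c['frame'][90:300,120:320,::-1],None,fx=2.5,fy=2.5,interpolation=2))"
```

```text
t: 41.05
eef_pos: [0.5453, 0.3759, 0.2085]
orientation: [3.141, -0.0, 1.524]
wrist_force: [0.3, -0.4, -1.6]
grip_width: 0.0137
grasp_force: 30.0
t: 41.45
eef_pos: [0.5453, 0.3758, 0.2055]
orientation: [3.141, -0.0, 1.524]
wrist_force: [-0.4, 0.0, -1.7]
grip_width: 0.0135
grasp_force: 30.0
```

View pics/f.png

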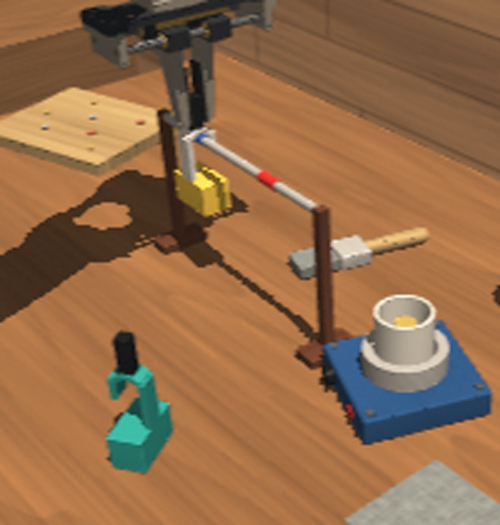

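The hook is over the bar at the blue band. Lowering the last few millimetres until it takes load.

```bash
python3 -m pendant '[[0,0,0.04,0,0,0,-0.9],[0,0,0.04,0,0,0,-0.9],[0,0,0,0,0,0,-0.9],[0,0,0,0,0,0,-0.9]]';python3 -m pendant '[[0,0,0.03,0,0,0,-0.9],[0,0,0,0,0,0,-0.9],[0,0,0,0,0,0,-0.9]]'
```

```text
t: 41.9
eef_pos: [0.5455, 0.3759, 0.2034]
orientation: [3.141, -0.0, 1.524]
wrist_force: [0.9, 0.2, 1.0]
grip_width: 0.0139
grasp_force: 30.0
t: 42.2
eef_pos: [0.5458, 0.376, 0.2031]
orientation: [3.14, -0.001, 1.524]
wrist_force: [-0.4, -0.6, 4.7]
grip_width: 0.0139
grasp_force: 30.0
```

```bash
python3 -m pendant '[[-0.1,0,0,0,0,0,-0.9],[-0.2,0,0,0,0,0,-0.9],[-0.25,0,0,0,0,0,-0.9],[-0.25,0,0,0,0,0,-0.9],[-0.25,0,0,0,0,0,-0.9],[-0.25,0,0,0,0,0,-0.9],[-0.25,0,0,0,0,0,-0.9],[-0.25,0,0,0,0,0,-0.9],[-0.25,0,0,0,0,0,-0.9]]';python3 -m pendant '[[-0.25,0,0,0,0,0,-0.9],[-0.25,0,0,0,0,0,-0.9],[-0.25,0,0,0,0,0,-0.9],[-0.25,0,0,0,0,0,-0.9],[-0.25,0,0,0,0,0,-0.9],[-0.25,0,0,0,0,0,-0.9],[-0.25,0,0,0,0,0,-0.9],[-0.25,0,0,0,0,0,-0.9],[-0.2,0,0,0,0,0,-0.9],[-0.2,0,0,0,0,0,-0.9],[0,0,0,0,0,0,-0.9],[0,0,0,0,0,0,-0.9]]'
```

```text
t: 43.1
eef_pos: [0.5431, 0.3143, 0.2029]
orientation: [3.139, -0.002, 1.523]
wrist_force: [3.1, 4.1, 3.7]
grip_width: 0.0142
grasp_force: 30.0
t: 44.3
eef_pos: [0.5397, 0.2416, 0.2028]
orientation: [3.14, 0.001, 1.523]
wrist_force: [2.7, -1.0, 5.6]
grip_width: 0.0138
grasp_force: 30.0
```

```bash
python3 -m pendant '[[0,0,-0.02,0,0,0,-0.9],[0,0,0,0,0,0,-0.9],[0,0,0,0,0,0,-0.6],[0,0,0,0,0,0,-0.4],[0,0,0,0,0,0,-0.2],[0,0,0,0,0,0,-0.2],[0,0,0,0,0,0,-0.2],[0,0,-0.2,0,0,0,-0.2],[0,0,-0.5,0,0,0,-0.2],[0,0,-0.8,0,0,0,-0.2],[0,0,-1,0,0,0,-0.2],[0,0,-1,0,0,0,-0.2],[0,0,-0.5,0,0,0,-0.2],[0,-1,0,0,0,0,-0.2],[0,-1,0,0,0,0,-0.2],[0,-1,0,0,0,0,-0.2],[0,-1,0,0,0,0,-0.2],[0,0,0,0,0,0,-0.2],[0,0,0,0,0,0,-0.2],[0,0,0,0,0,0,-0.2]]'; python3 - <<'E'
from m import *
a=cam('scene');b=cam('side')
for c in(a,b):
    W=world(c);z=W[...,2];hsv=cv2.cvtColor(c['frame'],cv2.COLOR_RGB2HSV);H,S,V=[hsv[...,i].astype(int) for i in range(3)]
    k=(H>22)&(H<34)&(S>140)&(z>.07)&(z<.125)&(W[...,1]>.19)&(W[...,1]<.3);print(k.sum(),np.nanmin(W[k],0),np.nanmax(W[k],0)); print([x for x in blanks(c,W)])
cv2.imwrite('pics/g.png',np.hstack([cv2.resize(a['frame'][120:320,130:410],(450,321)),cv2.resize(b['frame'][110:380,100:480],(350,249),interpolation=3) if 0 else cv2.resize(b['frame'][110:360,130:400],(350,321))])[:,:,::-1])
E
```

```text
t: 46.3
eef_pos: [0.4199, 0.248, 0.3229]
orientation: [3.141, -0.0, 1.523]
wrist_force: [0.3, 0.2, -0.6]
grip_width: 0.0369
grasp_force: 0.0
49 [0.52492029 0.21251744 0.08322165] [0.56040421 0.25093337 0.12296317]
[]
48 [0.52151214 0.21155085 0.11616601] [0.55559078 0.24595294 0.12087998]
[]
```

View pics/g.png

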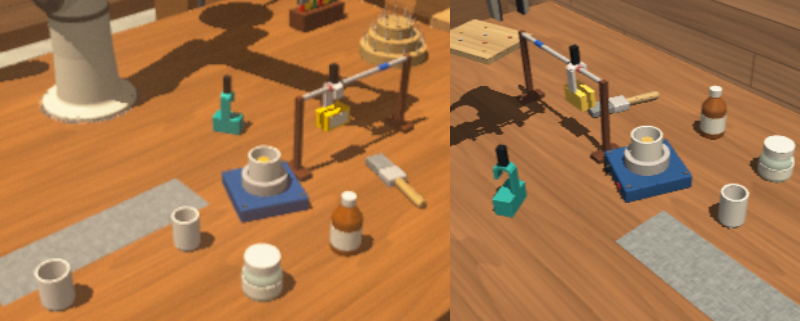

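Final view: the marker hangs over the red band (333,100 left) and the cup with brass is home (264,165). The two other cups are upright, the bystanders and turquoise marker are untouched, and the gripper is clear.

```bash
python3 -c "
from station import bot
print(bot.close_job())"
```

```text
the job is handed in; nothing more can be done
None
```

I nested the large cup fully home on the first try (rim at 94.5 mm), dropped all four brass blanks into it, slid the marker from the blue band to hang at the red one, and handed the job in at about 46 s. The small and medium cups were never tried: the collar's measured bore pointed to the large cup, so they stayed upright where they stood.

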